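# Clear the card clamp and hold its sprung jaw open at the mark

## Task

With the scraper block, wipe the four loose bark chips off the white bed of the card clamp into the blue tray hooked to its side (not with your fingers), then stand the scraper upright on the desk, clear of the clamp, and let go of it. Then pull the clamp's sprung jaw open by its black upright grip until its pointer lines up with the red rider on the scale, and keep it there so that a colleague can lay in a card: the program finishes while still holding the grip. Leave the red rider and everything else on the desk where they are.

Things in the scene. Friction and masses are not known exactly. Their poses are not given: they have to be found in the camera images.
- jig: Card clamp, fixed, 225 x 130 mm; origin on the desk under it, +x runs from the pull grip to the fixed stop, +y to its left, z up; may be turned about z. In its frame (mm): aluminium stop bar x 82..94, y -60..60, top z 45; moving jaw bar, face at x 20 when shut, y -58..58, top z 45; blue spring housing x -33..-3, y -48..48, top z 49; front deck x -125..-10, top z 28.
- bed (a point): Middle of the white bed's top (jig frame 51, 0, 30 mm; axes as the clamp's). The bed spans x 8..94, y -65..65 in the jig frame and is open at both y ends. With the jaw shut the lane between jaw and stop is 62 mm wide (x 20..82) and runs along y to the tray at -y; the chips lie in it at y -40..35.
- tray_floor (a point): Centre of the inner floor of the open blue tray, 110 (x) x 85 (y) x 22 mm high outside, walls 3 mm, floor 3 mm; fixed against the clamp's -y side with its rim 8 mm below the bed; jig frame 51, -108.5, 3 mm; axes as the clamp's.
- jaw (a joint): Opening of the sprung jaw in m: 0 shut, up to 0.055; opens along the clamp's -x together with grip and pointer. A spring shuts it again when let go: about 4.5 N at 0 and 150 N/m more.
- grip (a point): Middle of the part to hold of the black upright grip on the jaw's draw bar: a rounded plate 14 mm thick (x), 40 mm wide (y), from z 45 to its top at z 96 mm; this point 76 mm above the desk, on its mid plane; moves with the jaw; axes as the clamp's.
- pointer (a point): Tip of the pointer (a yellow block 10 mm wide in x with a black line across its middle) at the -y end of the jaw's draw bar; moves with the jaw; axes as the clamp's.
- mark (a point): The red rider, 12 x 16 x 12 mm with a white line across its middle, on the white scale at the clamp's -y front edge: its line at the side facing the pointer. The jaw is at the mark when the pointer's and the rider's lines are at the same x in the clamp's frame. The rider is stiff, starts 18 to 40 mm towards -x from the shut pointer, and is not to be moved.
- scraper: Scraper block, standing upright on the desk: green shoe with black rubber sole, 54 (x) x 22 (y) x 13 mm, and above it a beech grip 42 (x) x 16 (y) mm up to z 52 mm; origin at the middle of its sole, z up, long side along x; about 80 g. It starts left of and in front of the clamp; a tall post of the light tent stands beyond it at world x 0.49, y 0.42 m: keep arm and gripper clear of it.
- chip0: Chip of dark bark lying loose on the white bed, 12 to 18 mm across, 6 to 8 mm high, about 10 g; origin at about the middle of its underside.
- chip1: Chip of dark bark lying loose on the white bed, 12 to 18 mm across, 6 to 8 mm high, about 10 g; origin at about the middle of its underside.
- chip2: Chip of dark bark lying loose on the white bed, 12 to 18 mm across, 6 to 8 mm high, about 10 g; origin at about the middle of its underside.
- chip3: Chip of dark bark lying loose on the white bed, 12 to 18 mm across, 6 to 8 mm high, about 10 g; origin at about the middle of its underside.
- cards: Bystander: pad of cream paper cards, 80 x 129 x 9 mm, origin at the middle of its underside.
- loupe: Bystander: black loupe with a pale ring, 50 mm across, 36 mm high, origin at the middle of its underside.
- date_stamp: Bystander: hand stamp with red handle, 26 x 46 x 72 mm, origin at the middle of its underside.
- paste_jar: Bystander: black jar with cream lid, 61 mm across, 50 mm high, origin at the middle of its underside.
- mug: Bystander: white mug, 92 x 123 x 95 mm, origin at the middle of its underside.

How it is judged:
By the outcome, as a careful person would: the job done as asked, in the order asked, and still so for the second after the job is handed in, while the arm keeps its last pose, push and grip.
It also fails if it takes over 58 s, if anything falls off the work surface, if the arm or the gripper's body presses on something with over 40 N, if the wrist force passes 120 N, or if a joint passes its speed limit or range.

## Robot

A 7-joint arm with a two-finger parallel gripper is mounted at the origin on a cart in front of the work surface, level with it; the furniture and walls round the work are solid. World frame = base frame: x ahead of the robot, y to its left, z up, the work surface at z = 0. Lengths are in m, angles in rad, forces in N, time in s.
With the tool pointing down it reaches from about 0.4 to 0.9 m from the base axis. Payload 5.5 kg.
Tool frame: the origin (TCP) lies at the very end of the fingers, on their centre line; the grasp point (between the pads) lies env.grip_point_offset behind it (env.grip_point_offset is the distance from the TCP to the grasp point, in m); z points along the fingers, y is the line along which they close (so a half turn about z gives the same grasp; the last joint's range is limited). The gripper opens to 92 mm and grips with 3 to 60 N. Pads are 19 mm wide; open, the fingers measure 130 mm over their backs; the gripper's body (75 mm by 190 mm) begins 47 mm behind the grasp point.
Start: joints at [1.369, 0.501, -0.427, 1.55, 0.221, 1.138, -0.21], TCP at [0.291, -0.581, 0.227] pointing down, gripper open.
Joint ranges: [-2.88, 2.88], [-0.31, 2.03], [-1.54, 1.56], [0.2, 2.42], [-1.41, 4.55], [0.19, 2.02], [-2.57, 2.57]. Speed limits (rad/s): [2.57, 2.57, 3.14, 3.14, 3.14, 3.14, 3.14].

## Interface

Orientations are given as a unit quaternion [w, x, y, z].
In Python, from cell import env gives the robot as it stands. The module is installed in compiled form; this text tells all that it offers.
- The arm moves only by the tool apply_moves, never from a script. Its arguments are lists of equal length, an entry for each row: "dp": the shift along the tool's x, y, z in mm, a list of three; "angular": the turn, a rotation vector about the tool's x, y, z in rad, a list of three; "claw": the closure, from -1 (fully open) to 1 (shut). In form: {"dp": [[dx, dy, dz], ...], "angular": [[wx, wy, wz], ...], "claw": [claw, ...]}. A call has 1 to 5 rows; each row shifts and turns the commanded pose from where the row before left it, along the tool's axes as they then stand; what a row does not reach is not made up. A row lasts 1/12 s, in which the tool goes at most 41.7 mm and 7.16 degrees, less where a joint would pass 70% of its speed; a pose out of reach is approached as far as the arm can. A call with a gripper value outside its range is refused whole. The fingers move at their own pace and stop on an object; "grip_force" is the grip in N (left out, the last holds). Time passes only in rows, so rows that do not move let the fingers close. It gives the time, the measured TCP pose, the force, the opening and the grip force at its end, in the units of the state.
- env.get_state(): the state, without advancing time (a new reading comes with each control period).
- env.capture(name): name is "side" or "top"; returns a dict with "image" (420x560x3 uint8, red, green, blue), "z_map" (420x560 float32, m along the optical axis (not along the pixel's ray), 0 where there is no reading), "camera_matrix" (3x3 intrinsics, pixels), "k1" (the pictures are not rectified: a ray, as slopes to the right and down, at radius r is drawn at 1 + k1 r^2 times it, then the intrinsics apply), "R" (3x3) and "t" (3): a world point X has camera coordinates R X + t. Camera axes: x right, y down, z forward; pixel columns grow to the right and rows downward; lengths in m; the calibration is good to about 2 mm. A picture is of the moment at which its call begins.
- env.close_job(): hands the job in; it is judged then, once.
The state is a dict: "time": time; "joint_positions": joint angles; "qd": joint speeds; "joint_efforts": joint torques, N m; "eef_pos": TCP position; "tool_rot": TCP orientation; "force": force on the tool from outside, world axes, zero at the start; "torque": the same for the moment, N m; "grip_width": opening from 0.0 (shut) to 1.0 (fully open); "grip_force": force on a finger pad.
Only numpy, scipy, OpenCV 4.12 (cv2) and the standard library are available. Lean on these libraries where they do the work, as an engineer would, in place of code of your own. Each camera call takes 0.05 s, during which the arm holds its last target. There are 200 camera calls.

## Working session

There is one attempt and no reset: what is moved stays moved. The work goes in short steps, Python scripts to look and compute and a tool call to move; the robot and the scene stay as the last step left them, time stands still between calls to the robot, and variables do not carry over. Pictures are saved under pics/ and viewed, at most 11 in all, crops included, and the job is handed in when it is done.

Besides the shell and the picture viewer there is one more tool, called after "Request:" as name(argument=value, ...) on one line, values as JSON. apply_moves: Moves the arm, as the interface text tells. Its arguments: {"type":"object","properties":{"dp":{"type":"array"},"angular":{"type":"array"},"claw":{"type":"array"},"grip_force":{"type":"number"}},"required":["dp","angular","claw"]}

```bash
mkdir -p pics; cat > h.py <<'E'
import numpy as np, cv2
from cell import env
def cap(n,save=None):
    c=env.capture(n)
    if save: cv2.imwrite('pics/'+save,c['image'][:,:,::-1])
    np.savez('/tmp/'+n+'.npz',**c); return c
def load(n): return dict(np.load('/tmp/'+n+'.npz'))
def ray(c,uv):
    uv=np.atleast_2d(np.array(uv,float)); K=c['camera_matrix']
    d=(uv-[K[0,2],K[1,2]])/[K[0,0],K[1,1]]; s=d.copy()
    for _ in range(20): s=d/(1+float(c['k1'])*(s**2).sum(1,keepdims=True))
    return np.c_[s,np.ones(len(s))]
def plane(c,uv,z):
    r=ray(c,uv)@c['R']; o=-c['R'].T@c['t']
    return o+r*((z-o[2])/r[:,2])[:,None]
def cloud(c):
    v,u=np.mgrid[:420,:560]; r=ray(c,np.c_[u.ravel(),v.ravel()])*c['z_map'].ravel()[:,None]
    P=(r-c['t'])@c['R']; P[c['z_map'].ravel()<=0]=np.nan
    return P.reshape(420,560,3)
def proj(c,X):
    p=np.atleast_2d(X)@c['R'].T+c['t']; s=p[:,:2]/p[:,2:]; s=s*(1+float(c['k1'])*(s**2).sum(1,keepdims=True))
    K=c['camera_matrix']; return s*[K[0,0],K[1,1]]+[K[0,2],K[1,2]]
E
python3 - <<'E'
from h import *
a=cap('side'); b=cap('top')
cv2.imwrite('pics/s0.png',a['image'][:,:,::-1]); cv2.imwrite('pics/t0.png',b['image'][:,:,::-1])
for c in(a,b): print(-c['R'].T@c['t'],c['R'].round(3).tolist(),c['camera_matrix'].tolist(),c['k1'])
print(env.grip_point_offset,env.get_state())
E
```

```text
[-0.03804278  0.90594286  0.65683787] [[-0.872, -0.49, 0.002], [-0.222, 0.391, -0.893], [0.437, -0.779, -0.449]] [[419.42579975881114, 0.0, 281.33788549639405], [0.0, 419.42579975881114, 202.6887222394047], [0.0, 0.0, 1.0]] -0.08588439782819751
[ 0.42386429 -0.09940086  1.47779705] [[0.005, -1.0, -0.012], [-0.996, -0.004, -0.089], [0.089, 0.012, -0.996]] [[430.3016436277348, 0.0, 282.93850680366074], [0.0, 430.3016436277348, 206.59911108134798], [0.0, 0.0, 1.0]] -0.04198651620452721
0.0188 {'time': 0.1, 'joint_positions': array([ 1.36921555,  0.50175975, -0.42678133,  1.55135737,  0.22082977,
        1.13829544, -0.21032436]), 'qd': array([-0.00087574, -0.00172433, -0.00151906, -0.0026029 ,  0.00020198,
        0.00300448, -0.00086996]), 'joint_efforts': array([-1.11507208e-02, -5.67880011e+01, -5.83811894e+00, -2.79917049e+01,
       -6.89647556e-02,  2.41853599e-02,  7.12966676e-05]), 'eef_pos': array([ 0.29100479, -0.58050738,  0.22577126]), 'tool_rot': array([-8.60550702e-04,  9.73116451e-01,  2.30311951e-01, -1.91532774e-04]), 'force': array([ 0.08321704, -0.18615946,  0.26675169]), 'torque': array([ 0.03780952, -0.01165779,  0.02498411]), 'grip_force': 0.0, 'grip_width': 1.0045047771676887}
```

View pics/s0.png

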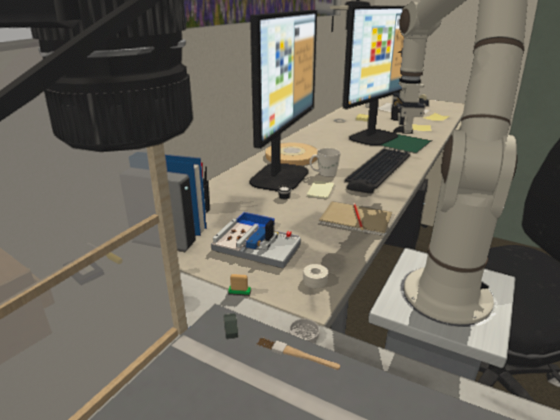

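View pics/t0.png

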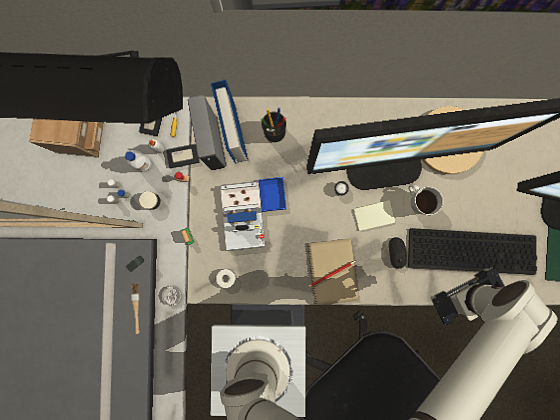

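The side view shows the clamp at about (257,240), the scraper at (240,285) and the tent post at (165,240). The top view shows the clamp at (243,215), with the tray to its right at (272,194) and the scraper at (187,236). Next I'll enlarge crops and measure.

```bash
python3 - <<'E'
from h import *
a=load('side'); b=load('top')
A=cv2.resize(a['image'][200:305,205:310],None,fx=5.7,fy=5.7,interpolation=cv2.INTER_CUBIC)
B=cv2.resize(b['image'][165:260,170:300],None,fx=6,fy=6,interpolation=cv2.INTER_CUBIC)
cv2.imwrite('pics/s1.png',A[:,:,::-1]); cv2.imwrite('pics/t1.png',B[:,:,::-1])
for n,c in(('side',a),('top',b)):
    h=cv2.cvtColor(c['image'],cv2.COLOR_RGB2HSV); P=cloud(c)
    for nm,lo,hi in(('green',(50,120,60),(75,255,255)),('blue',(105,150,50),(125,255,255)),('wood',(8,120,120),(18,255,255)),('red',(0,150,100),(6,255,255)),('yel',(22,130,120),(33,255,255))):
        m=cv2.inRange(h,lo,hi); k,l,s,ce=cv2.connectedComponentsWithStats(m)
        for i in range(1,k):
            x,y=ce[i]
            if s[i,4]>=4 and ((n=='side' and 200<x<310 and 200<y<305) or (n=='top' and 170<x<300 and 165<y<260)):
                q=P[l==i]; print(n,nm,s[i],ce[i].round(1),np.nanmedian(q,0).round(3),np.nanmin(q,0).round(3),np.nanmax(q,0).round(3))
E
```

```text
side green [229 287  22   8  95] [239.5 291.2] [0.445 0.252 0.011] [0.423 0.228 0.003] [0.474 0.265 0.014]
side blue [203 201   1   6   6] [203.  203.5] [0.716 0.044 0.089] [0.713 0.04  0.082] [0.719 0.046 0.1  ]
side blue [204 212   1   7   7] [204. 215.] [0.717 0.043 0.048] [0.716 0.04  0.039] [0.719 0.044 0.06 ]
side blue [237 213  37  35 467] [254.5 226.8] [ 0.578 -0.054  0.016] [ 0.477 -0.093  0.   ] [0.655 0.105 0.097]
side blue [205 223   1   5   5] [205. 225.] [0.716 0.043 0.015] [0.714 0.041 0.008] [0.718 0.045 0.023]
side wood [231 275  16  14 202] [238.3 281.4] [0.447 0.251 0.04 ] [0.431 0.235 0.018] [0.464 0.26  0.055]
side red [287 232   4   5  17] [288.3 233.7] [ 0.45  -0.005  0.039] [ 0.445 -0.013  0.03 ] [0.456 0.001 0.043]
top green [184 228  10  17  38] [189.1 236.2] [0.451 0.239 0.01 ] [ 0.426  0.226 -0.01 ] [0.481 0.258 0.024]
top blue [259 177  27  35 756] [271.8 194.1] [ 0.6   -0.043  0.002] [ 0.54  -0.088 -0.008] [0.657 0.002 0.026]
top blue [228 212  28  11 213] [241.7 216.5] [0.52  0.055 0.048] [0.5   0.011 0.038] [0.534 0.102 0.056]
top wood [181 176   4   5   8] [183.1 178.8] [0.649 0.264 0.009] [0.646 0.26  0.006] [0.661 0.272 0.016]
top wood [234 222   3   2   5] [234.8 222.4] [0.5   0.08  0.045] [0.497 0.075 0.043] [0.5   0.082 0.047]
top wood [182 230   9  12  59] [185.7 235.9] [0.452 0.243 0.049] [0.436 0.231 0.033] [0.473 0.254 0.055]
top red [175 172   9   7  45] [178.9 175.2] [0.655 0.267 0.065] [ 0.646  0.257 -0.001] [0.666 0.297 0.072]
top red [259 235   5   1   5] [261. 235.] [ 0.457 -0.009  0.039] [ 0.457 -0.016  0.033] [ 0.458 -0.002  0.042]
top red [259 237   5   1   5] [261. 237.] [ 0.451 -0.009  0.036] [ 0.451 -0.015  0.034] [ 0.451 -0.002  0.042]
```

View pics/s1.png

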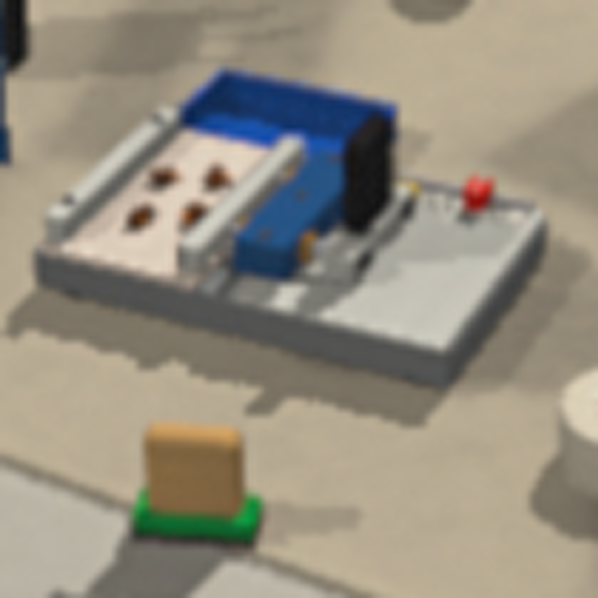

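View pics/t1.png

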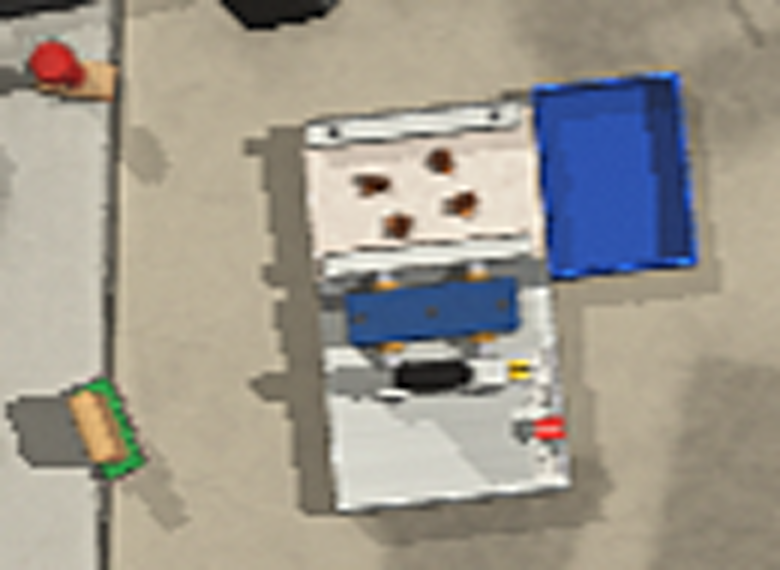

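The crops show the clamp yawed by about 5°, with the four chips between the bars at top crop (372,184), (440,160), (461,203) and (398,225). The pointer is at (519,370), the rider at (549,429), and the scraper's beech top at (98,425). I'll fit the poses from these corners.

```bash
cat > fit.py <<'E'
from h import *
from scipy.optimize import least_squares
a=load('side'); b=load('top')
tp=lambda p:(np.array(p,float)+.5)/6-.5+[170,165]
sp=lambda p:(np.array(p,float)+.5)/5.7-.5+[205,200]
T=[((308,123),(94,60,45)),((518,100),(94,-60,45)),((680,73),(106,-151,22)),((696,265),(-4,-151,22)),((345,295),(-3,48,49)),((515,278),(-3,-48,49)),((521,325),(-33,-48,49)),((352,346),(-33,48,49)),((340,510),(-125,65,28)),((568,487),(-125,-65,28))]
S=[((445,350),(-125,65,28)),((545,208),(-125,-65,28)),((237,235),(-3,48,49)),((300,243),(-33,48,49)),((50,212),(94,60,45)),((225,72),(106,-151,22)),((395,105),(-4,-151,22))]
def fit(items):
    W=[];J=[]
    for c,f,L in items:
        for p,j in L: W.append(plane(c,f(p),j[2]/1000)[0,:2]); J.append(np.array(j[:2])/1000)
    W=np.array(W);J=np.array(J)
    m=lambda q:J@np.array([[np.cos(q[2]),np.sin(q[2])],[-np.sin(q[2]),np.cos(q[2])]])+q[:2]
    r=least_squares(lambda q:(m(q)-W).ravel(),[.55,.05,.1]); return r.x,((W-m(r.x))*1000).round(1)
if __name__=='__main__':
    for it in([(b,tp,T)],[(a,sp,S)],[(b,tp,T),(a,sp,S)]):
        q,r=fit(it); print(q.round(4),np.degrees(q[2]).round(2)); print(r.tolist())
    R=np.array([[np.cos(q[2]),-np.sin(q[2])],[np.sin(q[2]),np.cos(q[2])]])
    J=lambda w:((w[:,:2]-q[:2])@R*1000).round(1)
    print('chips',J(plane(b,tp([(372,184),(440,160),(461,203),(398,225)]),.034)))
    print('grip',J(plane(b,tp([(432,375)]),.096)),'ptr',J(plane(b,tp([(519,370)]),.04)),'rider',J(plane(b,tp([(549,429)]),.04)))
    print('bed world',q[:2]+R@[.051,0])
    # two-view heights
    def tri(pa,pb):
        ra=ray(a,pa)@a['R'];rb=ray(b,pb)@b['R'];oa=-a['R'].T@a['t'];ob=-b['R'].T@b['t']
        s=np.linalg.lstsq(np.c_[ra[0],-rb[0]],ob-oa,rcond=None)[0]; A=oa+s[0]*ra[0];B=ob+s[1]*rb[0]; return ((A+B)/2).round(4),np.linalg.norm(A-B).round(4)
    print('scr top',tri(sp((195,430)),tp((98,425))),'griptop',tri(sp((372,122)),tp((432,375))),'rider',tri(sp((479,182)),tp((549,429))))
    for n,c in(('side',a),('top',b)):
        P=cloud(c); h=cv2.cvtColor(c['image'],cv2.COLOR_RGB2HSV)
        m=(cv2.inRange(h,(8,80,80),(20,255,255))>0)&(abs(P[...,0]-.447)<.05)&(abs(P[...,1]-.25)<.05)&(P[...,2]>.02)
        if n=='top':
            uv=np.argwhere(m)[:,::-1]; w=plane(c,uv,.052)[:,:2]
            r=cv2.minAreaRect((w*1000).astype(np.float32)); print('beech',r)
            g=(cv2.inRange(h,(45,80,40),(80,255,255))>0)&(abs(P[...,0]-.447)<.05)&(abs(P[...,1]-.25)<.05)
            w=plane(c,np.argwhere(g)[:,::-1],.013)[:,:2]; w2=plane(c,uv,.013)[:,:2]; print('shoe',cv2.minAreaRect((np.r_[w]*1000).astype(np.float32)))
        else: 
            print('side z',np.nanpercentile(P[m],[2,98],axis=0).round(3))
    P=cloud(b); print('desk z',np.nanmedian(P[205:225,170:180,2]),np.nanmedian(P[245:255,190:205,2]))
    M=P.reshape(-1,3); M=M[(M[:,0]>.4)&(M[:,0]<.8)&(abs(M[:,1])<.3)&(M[:,2]>.11)]; print('tall',M.min(0),M.max(0),M[M[:,0].argmin()],M[M[:,1].argmax()])
E
python3 fit.py
```

```text
[0.537  0.0579 0.1066] 6.1
[[0.2, -0.0], [0.8, 1.4], [-1.5, 0.1], [-1.9, 2.2], [-1.6, -0.9], [-1.9, 0.0], [1.8, -0.4], [-0.1, -2.0], [2.2, -1.0], [2.0, 0.5]]
[0.5331 0.0561 0.1196] 6.85
[[3.1, 4.1], [4.8, -1.3], [-1.0, -1.9], [-1.3, -7.2], [-0.5, -2.9], [-5.6, 5.0], [0.5, 4.2]]
[0.5353 0.0571 0.1135] 6.5
[[2.3, 0.1], [2.2, 1.5], [-0.8, 0.0], [-1.3, 2.9], [0.4, -0.0], [-0.6, 0.8], [3.1, 0.6], [1.8, -1.0], [4.3, 0.7], [3.2, 2.1], [0.6, 2.3], [3.0, -3.0], [-3.5, -3.0], [-3.8, -8.5], [-3.1, -3.4], [-7.0, 4.8], [-0.9, 3.2]]
chips [[ 59.5  28.7]
 [ 68.9 -10.9]
 [ 43.3 -20.2]
 [ 34.8  16.4]]
grip [[-54.6  -0.7]] ptr [[-54.1 -43.5]] rider [[-88.6 -56.7]]
bed world [0.58598964 0.06291847]
scr top (array([0.4535, 0.2404, 0.0489]), np.float64(0.0018)) griptop (array([0.4799, 0.0494, 0.0979]), np.float64(0.0026)) rider (array([ 0.4528, -0.0098,  0.0419]), np.float64(0.002))
side z [[0.43  0.237 0.021]
 [0.467 0.26  0.053]]
beech ((452.6243591308594, 241.16845703125), (40.41981506347656, 18.746610641479492), 24.577306747436523)
shoe ((453.780517578125, 244.080810546875), (53.551429748535156, 22.745765686035156), 22.13756561279297)
desk z -0.0012180717440810082 -0.0018014528846063325
tall [ 0.62382678 -0.29998693  0.11025913] [0.79997906 0.29998267 0.80857526] [0.62382678 0.13665253 0.78735432] [0.67951318 0.29998267 0.80317719]
```

Request:
apply_moves(dp=[[31,-27,0],[31,-27,0],[31,-27,0],[31,-27,0],[31,-27,0]], angular=[[0,0,0],[0,0,0],[0,0,0],[0,0,0],[0,0,0]], claw=[-1,-1,-1,-1,-1])

```text
time: 0.52
eef_pos: [0.3695, -0.3888, 0.2263]
tool_rot: [-0.0, 0.973, 0.23, -0.0]
force: [0.5, -0.7, 0.9]
grip_width: 1.0
grip_force: 0.0
```

Request:
apply_moves(dp=[[31,-27,0],[31,-27,0],[31,-27,0],[31,-27,0],[31,-27,0]], angular=[[0,0,0],[0,0,0],[0,0,0],[0,0,0],[0,0,0]], claw=[-1,-1,-1,-1,-1])

```text
time: 0.93
eef_pos: [0.4475, -0.1988, 0.2266]
tool_rot: [0.0, 0.973, 0.23, -0.0]
force: [1.9, -0.2, -0.4]
grip_width: 1.001
grip_force: 0.0
```

```bash
cat > rel.py <<'E'
# rel.py x y z yawdeg : shift in tool axes (mm) and turn about tool z (rad)
import sys
from h import *
from scipy.spatial.transform import Rotation as Ro
s=env.get_state(); q=s['tool_rot']; R=Ro.from_quat([*q[1:],q[0]]); p=s['eef_pos']
yaw=np.arctan2(*R.as_matrix()[[1,0],0])
x,y,z,w=map(float,sys.argv[1:5])
print('t',s['time'],'pos',p.round(4),'yaw',np.degrees(yaw).round(2),'tilt',R.as_matrix()[:,2].round(3),'F',s['force'].round(1),'w',s['grip_width'],s['grip_force'])
c,sn=np.cos(np.radians(w)),np.sin(np.radians(w)); Rt=np.array([[c,sn,0],[sn,-c,0],[0,0,-1]]).T
print('dp now-axes',(R.as_matrix().T@(np.array([x,y,z])-p)*1000).round(1),'angular',(R.inv()*Ro.from_matrix(Rt.T)).as_rotvec().round(3),'dp after turn',(Rt@(np.array([x,y,z])-p)*1000).round(1),'q',s['joint_positions'].round(2))
E
python3 rel.py 0.453 0.242 0.226 24
```

```text
t 0.9333 pos [ 0.4475 -0.1988  0.2266] yaw 26.62 tilt [-0. -0. -1.] F [ 1.9 -0.2 -0.4] w 1.000522827189786 0.0
dp now-axes [ 202.4 -391.6    0.5] angular [0.    0.    0.046] dp after turn [ 184.3 -400.5    0.6] q [ 0.92  0.23 -0.64  1.94  0.16  1.02 -0.89]
```

Request:
apply_moves(dp=[[0,0,0],[15.4,-33.4,0],[15.4,-33.4,0],[15.4,-33.4,0],[15.4,-33.4,0]], angular=[[0,0,0.046],[0,0,0],[0,0,0],[0,0,0],[0,0,0]], claw=[-1,-1,-1,-1,-1])

```text
time: 1.35
eef_pos: [0.4488, -0.0521, 0.2266]
tool_rot: [0.0, 0.978, 0.208, -0.0]
force: [1.6, 0.5, 0.0]
grip_width: 1.0
grip_force: 0.0
```

Request:
apply_moves(dp=[[15.4,-33.4,0],[15.4,-33.4,0],[15.4,-33.4,0],[15.4,-33.4,0],[15.4,-33.4,0]], angular=[[0,0,0],[0,0,0],[0,0,0],[0,0,0],[0,0,0]], claw=[-1,-1,-1,-1,-1])

```text
time: 1.77
eef_pos: [0.4513, 0.1317, 0.2267]
tool_rot: [0.0, 0.978, 0.208, -0.0]
force: [0.4, -0.2, 0.0]
grip_width: 0.996
grip_force: 0.0
```

Request:
apply_moves(dp=[[15,-33,0],[15,-33,0],[0,0,0],[0,0,30],[0,0,35]], angular=[[0,0,0],[0,0,0],[0,0,0],[0,0,0],[0,0,0]], claw=[-1,-1,-1,-1,-1])

```text
time: 2.18
eef_pos: [0.4543, 0.2047, 0.1629]
tool_rot: [-0.0, 0.978, 0.209, 0.003]
force: [-0.2, -0.4, -1.3]
grip_width: 0.997
grip_force: 0.0
```

Request:
apply_moves(dp=[[0,0,30],[0,0,25],[0,0,0],[0,0,0]], angular=[[0,0,0],[0,0,0],[0,0,0],[0,0,0]], claw=[-1,-1,-1,-1])

```text
time: 2.52
eef_pos: [0.4511, 0.2024, 0.1059]
tool_rot: [-0.0, 0.978, 0.208, -0.002]
force: [0.0, 0.4, 0.1]
grip_width: 1.0
grip_force: 0.0
```

```bash
python3 rel.py 0.453 0.242 0.018 24; python3 - <<'E'
from h import *
a=cap('side'); b=cap('top')
A=cv2.resize(a['image'][210:310,180:300],None,fx=5,fy=5,interpolation=cv2.INTER_CUBIC)
cv2.imwrite('pics/s2.png',A[:,:,::-1])
E
```

```text
t 2.5167 pos [0.4511 0.2024 0.1059] yaw 24.03 tilt [-0.004 -0.001 -1.   ] F [0.  0.4 0.1] w 0.9995518181628193 0.0
dp now-axes [ 18.2 -35.3  87.8] angular [-0.001  0.003  0.001] dp after turn [ 17.8 -35.4  87.9] q [ 0.15  0.47 -0.76  2.02  0.45  0.82 -2.02]
```

View pics/s2.png

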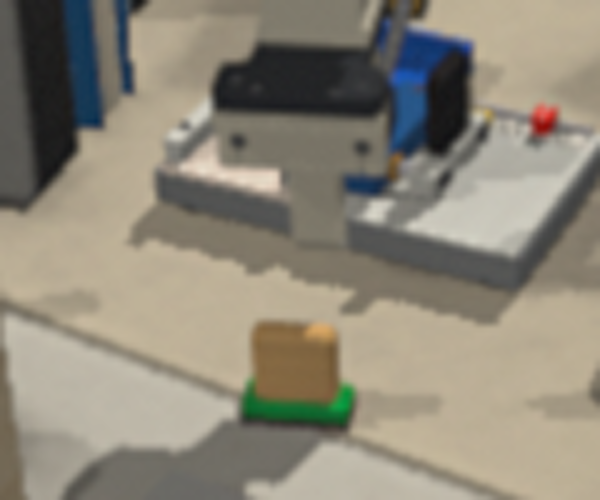

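The side crop shows the open fingers about 4 cm short of the scraper, which is undisturbed at (297,370). I'll shift the last bit, then descend.

Request:
apply_moves(dp=[[9,-17.7,0],[9,-17.7,0],[0,0,0],[0,0,20],[0,0,20]], angular=[[0,0,0],[0,0,0],[0,0,0],[0,0,0],[0,0,0]], claw=[-1,-1,-1,-1,-1])

```text
time: 3.03
eef_pos: [0.4572, 0.2437, 0.0693]
tool_rot: [-0.0, 0.978, 0.208, 0.003]
force: [0.5, 0.1, -0.4]
grip_width: 0.995
grip_force: 0.0
```

Request:
apply_moves(dp=[[0,0,20],[0,0,15],[0,0,12],[0,0,0],[0,0,0]], angular=[[0,0,0],[0,0,0],[0,0,0],[0,0,0],[0,0,0]], claw=[-1,-1,-1,-1,-1])

```text
time: 3.45
eef_pos: [0.4549, 0.2425, 0.0204]
tool_rot: [-0.0, 0.978, 0.208, 0.0]
force: [0.2, 0.1, 0.0]
grip_width: 0.998
grip_force: 0.0
```

```bash
python3 rel.py 0.453 0.242 0.018 24; python3 - <<'E'
from h import *
a=cap('side'); b=cap('top')
A=cv2.resize(a['image'][230:310,190:290],None,fx=4,fy=5,interpolation=cv2.INTER_CUBIC)
B=cv2.resize(b['image'][200:280,140:240],None,fx=4,fy=5,interpolation=cv2.INTER_CUBIC)
cv2.imwrite('pics/s3.png',np.hstack([A,B])[:,:,::-1])
E
```

```text
t 3.45 pos [0.4549 0.2425 0.0204] yaw 23.99 tilt [ 0.001  0.    -1.   ] F [0.2 0.1 0. ] w 0.9976711806659028 0.0
dp now-axes [-2.  -0.3  2.4] angular [ 0.    -0.001 -0.   ] dp after turn [-2.  -0.3  2.4] q [-0.02  0.64 -0.64  2.01  0.6   0.68 -2.21]
```

View pics/s3.png

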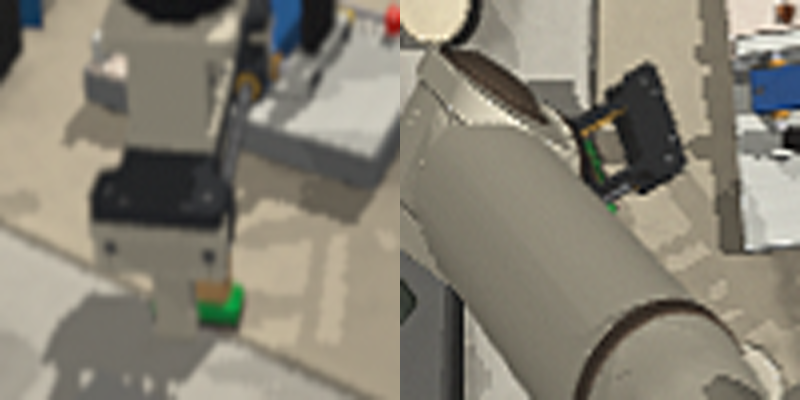

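The left panel shows the near finger beside the beech, with the shoe end at (222,305). The top panel shows both fingers straddling the beech. Before gripping, I'll check the scraper centre from the unobstructed side view.

```bash
python3 - <<'E'
from h import *
a=load('side'); 
i=cv2.imread('pics/s0.png'); h=cv2.cvtColor(i,cv2.COLOR_BGR2HSV)
g=cv2.inRange(h,(45,90,40),(80,255,255)); g[:270]=0; g[:,:220]=0; g[:,260:]=0; g[305:]=0
w=cv2.inRange(h,(8,80,80),(20,255,255)); w[:272]=0; w[290:]=0; w[:,:225]=0; w[:,255:]=0
t=cv2.imread('pics/t0.png'); ht=cv2.cvtColor(t,cv2.COLOR_BGR2HSV)
for m,n in((g,'shoe'),(w,'beech')):
    p=np.argwhere(m)[:,::-1]; print(n,p.min(0),p.max(0),p.mean(0))
for c0 in([.453,.242],[.450,.240],[.450,.244]):
    for yw in(22,26):
        y=np.radians(yw); ex=np.array([np.cos(y),np.sin(y)]); ey=np.array([-ex[1],ex[0]])
        def box(hx,hy,zs): return np.array([[*(np.array(c0)+sx*hx*ex+sy*hy*ey),z] for sx in(-1,1) for sy in(-1,1) for z in zs])
        for n,B in(('shoe',box(.027,.011,(.004,.013))),('beech',box(.021,.008,(.013,.052)))):
            p=proj(a,B); q=proj(load('top'),B); print(c0,yw,n,'side',p.min(0).round(1),p.max(0).round(1),'top',q.min(0).round(1),q.max(0).round(1))
gt=cv2.inRange(ht,(45,90,40),(80,255,255)); gt[:,:170]=0; gt[:,210:]=0; gt[:220]=0; gt[255:]=0
p=np.argwhere(gt)[:,::-1]; print('top shoe',p.min(0),p.max(0))
E
```

```text
shoe [228 286] [250 294] [239.34259259 291.08333333]
beech [230 274] [247 289] [238.69685039 281.0984252 ]
[0.453, 0.242] 22 shoe side [227.1 283.6] [250.7 294. ] top [182.3 227.5] [194.4 244.6]
[0.453, 0.242] 22 beech side [228.8 271.7] [248.  290.1] top [180.9 229. ] [192.4 242.6]
[0.453, 0.242] 26 shoe side [227.2 284.1] [250.6 293.5] top [181.9 227.5] [194.8 244.6]
[0.453, 0.242] 26 beech side [229. 272.] [247.9 289.7] top [180.6 229. ] [192.7 242.6]
[0.45, 0.24] 22 shoe side [228.6 283.6] [252.2 293.9] top [182.9 228.4] [195.  245.5]
[0.45, 0.24] 22 beech side [230.4 271.6] [249.5 290. ] top [181.5 229.9] [193.  243.5]
[0.45, 0.24] 26 shoe side [228.7 284. ] [252.  293.5] top [182.4 228.4] [195.4 245.5]
[0.45, 0.24] 26 beech side [230.5 272. ] [249.3 289.6] top [181.1 229.9] [193.3 243.5]
[0.45, 0.244] 22 shoe side [227.6 284.4] [251.3 294.9] top [181.7 228.4] [193.8 245.5]
[0.45, 0.244] 22 beech side [229.4 272.5] [248.6 290.9] top [180.3 229.9] [191.8 243.5]
[0.45, 0.244] 26 shoe side [227.8 284.9] [251.1 294.4] top [181.3 228.4] [194.2 245.5]
[0.45, 0.244] 26 beech side [229.5 272.8] [248.4 290.6] top [180.  229.9] [192.1 243.5]
top shoe [182 228] [193 244]
```

Request:
apply_moves(dp=[[-2.5,0,2],[0,0,0],[0,0,0],[0,0,0],[0,0,0]], angular=[[0,0,0],[0,0,0],[0,0,0],[0,0,0],[0,0,0]], claw=[-1,1,1,1,1], grip_force=30)

```text
time: 3.97
eef_pos: [0.4523, 0.2415, 0.0179]
tool_rot: [-0.0, 0.978, 0.208, 0.0]
force: [0.2, -0.7, -0.2]
grip_width: 0.757
grip_force: 0.0
```

Request:
apply_moves(dp=[[0,0,0],[0,0,0],[0,0,0],[0,0,0]], angular=[[0,0,0],[0,0,0],[0,0,0],[0,0,0]], claw=[1,1,1,1])

```text
time: 4.3
eef_pos: [0.4522, 0.2414, 0.0177]
tool_rot: [0.0, 0.978, 0.208, -0.0]
force: [-0.5, 0.5, 0.1]
grip_width: 0.467
grip_force: 0.0
```

```bash
python3 rel.py 0.453 0.242 0.018 24
```

```text
t 4.3 pos [0.4522 0.2414 0.0177] yaw 24.0 tilt [-0. -0. -1.] F [-0.5  0.5  0.1] w 0.4672509830107245 0.0
dp now-axes [ 1.  -0.2 -0.3] angular [-0.  0. -0.] dp after turn [ 1.  -0.2 -0.3] q [-0.03  0.64 -0.64  2.02  0.6   0.68 -2.21]
```

Request:
apply_moves(dp=[[0,0,0],[0,0,0],[0,0,0],[0,0,0],[0,0,0]], angular=[[0,0,0],[0,0,0],[0,0,0],[0,0,0],[0,0,0]], claw=[1,1,1,1,1])

```text
time: 4.72
eef_pos: [0.4521, 0.2415, 0.0177]
tool_rot: [-0.0, 0.978, 0.208, -0.0]
force: [0.3, 0.3, -0.3]
grip_width: 0.17
grip_force: 30.0
```

Request:
apply_moves(dp=[[0,0,0],[0,0,0]], angular=[[0,0,0],[0,0,0]], claw=[1,1])

```text
time: 4.88
eef_pos: [0.4521, 0.2414, 0.0177]
tool_rot: [-0.0, 0.978, 0.208, -0.0]
force: [-0.4, -0.1, -0.1]
grip_width: 0.173
grip_force: 30.0
```

Request:
apply_moves(dp=[[0,0,-20],[0,0,-30],[0,0,-30],[0,0,-20],[0,0,0]], angular=[[0,0,0],[0,0,0],[0,0,0],[0,0,0],[0,0,0]], claw=[1,1,1,1,1])

```text
time: 5.3
eef_pos: [0.4546, 0.2431, 0.1217]
tool_rot: [-0.001, 0.978, 0.208, 0.003]
force: [0.6, 0.7, -1.6]
grip_width: 0.175
grip_force: 30.0
```

```bash
python3 - <<'E'
from h import *
R=lambda d:np.array([[np.cos(d),-np.sin(d)],[np.sin(d),np.cos(d)]])
for p in((51,60),(51,52),(51,-90),(-55,0)): print(p,(np.array([.537,.0579])+R(.1066)@np.array(p)/1000).round(4))
E
python3 rel.py 0.5813 0.1175 0.10 6.1
```

```text
(51, 60) [0.5813 0.123 ]
(51, 52) [0.5822 0.115 ]
(51, -90) [ 0.5973 -0.0262]
(-55, 0) [0.4823 0.052 ]
t 5.3 pos [0.4546 0.2431 0.1217] yaw 24.0 tilt [ 0.006  0.003 -1.   ] F [ 0.6  0.7 -1.6] w 0.17466275427344846 29.999696016311646
dp now-axes [ 64.5 166.2  22.2] angular [-0.001 -0.007  0.312] dp after turn [112.6 138.3  21.7] q [ 0.09  0.48 -0.78  1.97  0.44  0.86 -2.08]
```

Request:
apply_moves(dp=[[0,0,0],[0,0,0],[0,0,0],[28,32.5,0],[28,32.5,0]], angular=[[0,0,0.104],[0,0,0.104],[0,0,0.104],[0,0,0],[0,0,0]], claw=[1,1,1,1,1])

```text
time: 5.72
eef_pos: [0.5116, 0.1864, 0.1174]
tool_rot: [-0.0, 0.998, 0.057, -0.0]
force: [0.8, 0.9, -0.9]
grip_width: 0.173
grip_force: 30.0
```

Request:
apply_moves(dp=[[28,32.5,0],[28,32.5,0],[0,0,0],[0,0,0]], angular=[[0,0,0],[0,0,0],[0,0,0],[0,0,0]], claw=[1,1,1,1])

```text
time: 6.05
eef_pos: [0.5751, 0.1237, 0.1162]
tool_rot: [0.001, 0.999, 0.05, -0.001]
force: [-0.0, 1.0, -1.1]
grip_width: 0.173
grip_force: 30.0
```

```bash
python3 rel.py 0.5811 0.125 0.075 6.1;  python3 - <<'E'
from h import *
a=cap('side'); b=cap('top')
A=cv2.resize(a['image'][200:280,190:290],None,fx=4,fy=5,interpolation=cv2.INTER_CUBIC)
B=cv2.resize(b['image'][165:245,190:290],None,fx=4,fy=5,interpolation=cv2.INTER_CUBIC)
cv2.imwrite('pics/s4.png',np.hstack([A,B])[:,:,::-1])
E
```

```text
t 6.05 pos [0.5751 0.1237 0.1162] yaw 5.74 tilt [-0.001 -0.001 -1.   ] F [-0.   1.  -1.1] w 0.17332953043016636 29.99997228384018
dp now-axes [ 6.2 -0.8 41.2] angular [ 0.001  0.001 -0.006] dp after turn [ 6.1 -0.7 41.2] q [ 0.23  0.57 -0.64  1.79  0.42  0.92 -2.07]
```

View pics/s4.png

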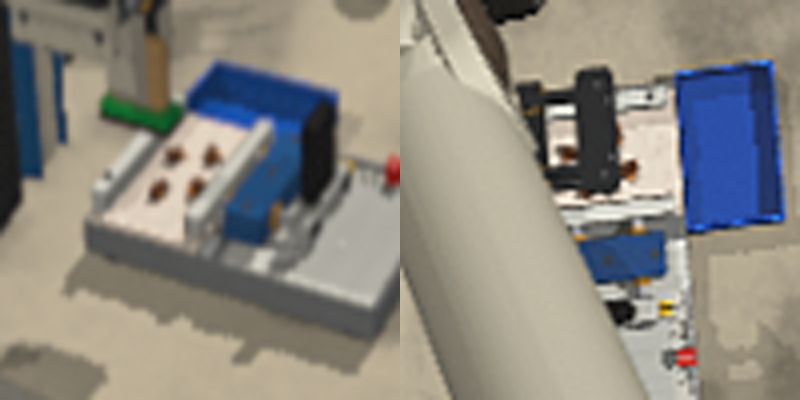

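The side panel shows the scraper held level over the tray end, with its shoe at (140,110) and the four chips untouched. The top panel shows the gripper over the lane. I'll check the in-hand offset.

```bash
cat > chk.py <<'E'
from h import *
from scipy.optimize import least_squares
a=load('side'); s=env.get_state(); p=s['eef_pos']
P=cloud(a); h=cv2.cvtColor(a['image'],cv2.COLOR_RGB2HSV)
g=(cv2.inRange(h,(45,90,40),(80,255,255))>0)&(np.linalg.norm(P[...,:2]-p[:2],axis=2)<.06)
q=np.argwhere(g)[:,::-1]; print('obs',q.min(0),q.max(0),q.mean(0))
y=np.radians(5.74); ex=np.array([np.cos(y),np.sin(y)]); ey=np.array([-ex[1],ex[0]])
for d in(-3,0,3):
    B=np.array([[*(p[:2]+(d/1000+sx*.027)*ex+sy*.011*ey),p[2]-.0177+z] for sx in(-1,1) for sy in(-1,1) for z in(.003,.013)])
    r=proj(a,B); print(d,r.min(0).round(1),r.max(0).round(1))
E
python3 chk.py
```

```text
obs [215 219] [234 226] [224.64102564 222.3974359 ]
-3 [214.6 216.9] [236.5 227.9]
0 [213.6 216.7] [235.5 227.6]
3 [212.7 216.5] [234.5 227.4]
```

Request:
apply_moves(dp=[[6,-1,0],[0,0,15],[0,0,15],[0,0,10],[0,0,0]], angular=[[0,0,-0.006],[0,0,0],[0,0,0],[0,0,0],[0,0,0]], claw=[1,1,1,1,1])

```text
time: 6.57
eef_pos: [0.5774, 0.1299, 0.0755]
tool_rot: [0.0, 0.998, 0.058, -0.002]
force: [-0.1, -1.0, -1.2]
grip_width: 0.171
grip_force: 30.0
```

```bash
python3 rel.py 0.5811 0.125 0.0485 6.1
```

```text
t 6.5667 pos [0.5774 0.1299 0.0755] yaw 6.61 tilt [-0.004 -0.001 -1.   ] F [-0.1 -1.  -1.2] w 0.17121619694959586 29.999951720237732
dp now-axes [ 3.3  5.3 27. ] angular [0.    0.004 0.009] dp after turn [ 3.2  5.3 27. ] q [ 0.19  0.64 -0.61  1.8   0.47  0.86 -2.1 ]
```

Request:
apply_moves(dp=[[3,5,0],[0,0,0],[0,0,10],[0,0,7],[0,0,0]], angular=[[0,0,0.009],[0,0,0],[0,0,0],[0,0,0],[0,0,0]], claw=[1,1,1,1,1])

```text
time: 6.98
eef_pos: [0.5832, 0.1244, 0.0604]
tool_rot: [0.0, 0.999, 0.052, 0.0]
force: [-1.8, -0.9, 2.7]
grip_width: 0.17
grip_force: 30.0
```

```bash
python3 rel.py 0.5811 0.125 0.0475 6.1
```

```text
t 6.9833 pos [0.5832 0.1244 0.0604] yaw 5.95 tilt [ 0. -0. -1.] F [-1.8 -0.9  2.7] w 0.1704875320942334 29.99959409236908
dp now-axes [-2.  -0.8 12.9] angular [ 0.    -0.    -0.003] dp after turn [-2.  -0.8 12.9] q [ 0.19  0.66 -0.6   1.8   0.49  0.83 -2.11]
```

Request:
apply_moves(dp=[[-2.5,0,0],[0,0,0],[0,0,0]], angular=[[0,0,0],[0,0,0],[0,0,0]], claw=[1,1,1])

```text
time: 7.23
eef_pos: [0.5803, 0.1241, 0.0604]
tool_rot: [0.0, 0.999, 0.052, -0.0]
force: [1.0, 0.3, -0.8]
grip_width: 0.172
grip_force: 30.0
```

```bash
python3 rel.py 0.5811 0.125 0.0475 6.1
```

```text
t 7.2333 pos [0.5803 0.1241 0.0604] yaw 5.96 tilt [-0.001 -0.    -1.   ] F [ 1.   0.3 -0.8] w 0.17206076392920092 29.999114871025085
dp now-axes [ 0.9 -0.8 12.9] angular [ 0.     0.001 -0.003] dp after turn [ 0.9 -0.8 12.9] q [ 0.19  0.66 -0.6   1.81  0.48  0.83 -2.11]
```

Request:
apply_moves(dp=[[0.5,0,5],[0,0,4],[0,0,2],[0,0,0],[0,0,0]], angular=[[0,0,0],[0,0,0],[0,0,0],[0,0,0],[0,0,0]], claw=[1,1,1,1,1])

```text
time: 7.65
eef_pos: [0.5809, 0.1242, 0.0493]
tool_rot: [0.0, 0.999, 0.052, -0.0]
force: [-0.6, 0.0, -1.7]
grip_width: 0.174
grip_force: 30.0
```

Request:
apply_moves(dp=[[0,0,1],[0,0,1],[0,0,0],[0,0,0]], angular=[[0,0,0],[0,0,0],[0,0,0],[0,0,0]], claw=[1,1,1,1])

```text
time: 7.98
eef_pos: [0.581, 0.1243, 0.048]
tool_rot: [0.0, 0.999, 0.052, -0.0]
force: [-2.0, 0.1, 2.8]
grip_width: 0.173
grip_force: 30.0
```

```bash
python3 rel.py 0.5973 -0.0262 0.0475 6.1
```

```text
t 7.9833 pos [0.581  0.1243 0.048 ] yaw 5.95 tilt [-0. -0. -1.] F [-2.   0.1  2.8] w 0.1728236796431751 29.99966025352478
dp now-axes [  0.6 151.4   0.5] angular [ 0.     0.    -0.003] dp after turn [  0.2 151.4   0.5] q [ 0.18  0.67 -0.58  1.81  0.5   0.81 -2.12]
```

Request:
apply_moves(dp=[[0,6,0.5],[0,10,0],[0,10,0],[0,10,0],[0,10,0]], angular=[[0,0,0],[0,0,0],[0,0,0],[0,0,0],[0,0,0]], claw=[1,1,1,1,1])

```text
time: 8.4
eef_pos: [0.5857, 0.0816, 0.048]
tool_rot: [-0.002, 0.999, 0.053, 0.0]
force: [-4.0, 5.3, 6.6]
grip_width: 0.17
grip_force: 30.0
```

```bash
python3 rel.py 0.5973 -0.0262 0.0475 6.1
```

```text
t 8.4 pos [0.5857 0.0816 0.048 ] yaw 6.09 tilt [ 0.     0.004 -1.   ] F [-4.   5.3  6.6] w 0.17020613499961906 30.00223070383072
dp now-axes [1.000e-01 1.084e+02 1.000e-01] angular [-0.004 -0.001 -0.   ] dp after turn [1.000e-01 1.084e+02 5.000e-01] q [ 0.26  0.67 -0.59  1.82  0.49  0.8  -2.04]
```

Friction and normal forces look reasonable. I'll continue the sweep.

Request:
apply_moves(dp=[[0,10,0],[0,10,0],[0,10,0],[0,10,0],[0,10,0]], angular=[[0,0,0],[0,0,0],[0,0,0],[0,0,0],[0,0,0]], claw=[1,1,1,1,1])

```text
time: 8.82
eef_pos: [0.5912, 0.0315, 0.0481]
tool_rot: [-0.002, 0.999, 0.053, 0.0]
force: [-3.8, 4.7, 6.2]
grip_width: 0.17
grip_force: 30.0
```

Request:
apply_moves(dp=[[0,10,0],[0,10,0],[0,10,0],[0,10,0],[0,10,0]], angular=[[0,0,0],[0,0,0],[0,0,0],[0,0,0],[0,0,0]], claw=[1,1,1,1,1])

```text
time: 9.23
eef_pos: [0.5972, -0.0212, 0.0476]
tool_rot: [-0.0, 0.999, 0.052, 0.001]
force: [-0.7, -0.2, -0.4]
grip_width: 0.172
grip_force: 30.0
```

Request:
apply_moves(dp=[[0,6,0],[0,0,0],[0,0,0]], angular=[[0,0,0],[0,0,0],[0,0,0]], claw=[1,1,1])

```text
time: 9.48
eef_pos: [0.597, -0.028, 0.047]
tool_rot: [0.0, 0.999, 0.051, 0.0]
force: [0.6, 0.3, -0.1]
grip_width: 0.169
grip_force: 30.0
```

```bash
python3 rel.py 0.5973 -0.0262 0.0475 6.1;  python3 - <<'E'
from h import *
a=cap('side'); b=cap('top')
A=cv2.resize(a['image'][200:280,200:300],None,fx=4,fy=5,interpolation=cv2.INTER_CUBIC)
B=cv2.resize(b['image'][165:245,210:310],None,fx=4,fy=5,interpolation=cv2.INTER_CUBIC)
cv2.imwrite('pics/s5.png',np.hstack([A,B])[:,:,::-1])
E
```

```text
t 9.4833 pos [ 0.597 -0.028  0.047] yaw 5.86 tilt [ 0. -0. -1.] F [ 0.6  0.3 -0.1] w 0.1689180157488657 29.999225735664368
dp now-axes [ 0.5 -1.7 -0.5] angular [ 0.    -0.    -0.004] dp after turn [ 0.5 -1.7 -0.5] q [ 0.43  0.68 -0.58  1.8   0.5   0.81 -1.86]
```

View pics/s5.png

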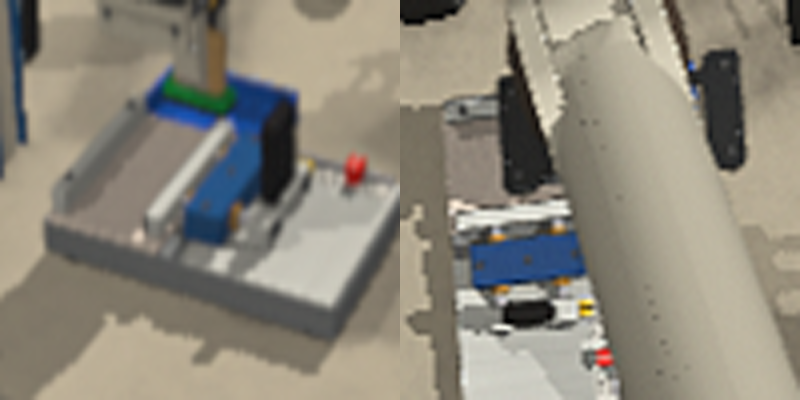

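The bed is empty in the side panel around (140,190), with the scraper standing over the tray at (205,95). Next I lift it and take it back.

Request:
apply_moves(dp=[[0,0,-20],[0,0,-35],[0,0,-35],[0,0,0],[0,0,0]], angular=[[0,0,0],[0,0,0],[0,0,0],[0,0,-0.106],[0,0,-0.106]], claw=[1,1,1,1,1])

```text
time: 10.0
eef_pos: [0.5991, -0.0258, 0.1403]
tool_rot: [0.001, 0.987, 0.16, 0.003]
force: [-0.9, -0.6, -1.6]
grip_width: 0.172
grip_force: 30.0
```

Request:
apply_moves(dp=[[0,0,0],[-3,-33,0],[-3,-33,0],[-3,-33,0],[-3,-33,0]], angular=[[0,0,-0.106],[0,0,0],[0,0,0],[0,0,0],[0,0,0]], claw=[1,1,1,1,1])

```text
time: 10.42
eef_pos: [0.5309, 0.0904, 0.1373]
tool_rot: [-0.0, 0.978, 0.21, 0.0]
force: [0.5, 1.0, -0.7]
grip_width: 0.173
grip_force: 30.0
```

Request:
apply_moves(dp=[[-3,-33,0],[-3,-33,0],[-3,-33,0],[-3,-33,0],[0,0,0]], angular=[[0,0,0],[0,0,0],[0,0,0],[0,0,0],[0,0,0]], claw=[1,1,1,1,1])

```text
time: 10.83
eef_pos: [0.4624, 0.2123, 0.1381]
tool_rot: [-0.002, 0.977, 0.215, 0.0]
force: [0.5, 0.8, -0.0]
grip_width: 0.173
grip_force: 30.0
```

```bash
python3 rel.py 0.45 0.235 0.018 24; python3 - <<'E'
from h import *
b=cap('top'); h=cv2.cvtColor(b['image'],cv2.COLOR_RGB2HSV)
d=cv2.inRange(h,(0,60,10),(16,255,120))[160:225,215:300]; k,l,s,c=cv2.connectedComponentsWithStats(d)
R=np.array([[.9943,-.1064],[.1064,.9943]])
for i in range(1,k):
    if s[i,4]>=3: w=plane(b,c[i]+[215,160],.01)[0,:2]; print(s[i,4],(c[i]+[215,160]).round(1),((w-[.537,.0579])@R*1000).round())
cv2.imwrite('pics/t6.png',cv2.resize(b['image'][160:240,215:315],None,fx=5,fy=5,interpolation=cv2.INTER_CUBIC)[:,:,::-1])
E
```

```text
t 10.8333 pos [0.4624 0.2123 0.1381] yaw 24.82 tilt [-0.     0.004 -1.   ] F [ 0.5  0.8 -0. ] w 0.1728905202941418 30.000244081020355
dp now-axes [ -1.8 -25.3 120.2] angular [-0.004 -0.001  0.014] dp after turn [ -2.  -25.8 120.1] q [ 0.18  0.45 -0.81  1.97  0.42  0.89 -1.98]
5 [262.4 189.2] [ 71. -76.]
7 [262.4 193.3] [ 57. -75.]
6 [268.  195.8] [ 46. -93.]
7 [267.4 201.7] [ 26. -89.]
```

View pics/t6.png

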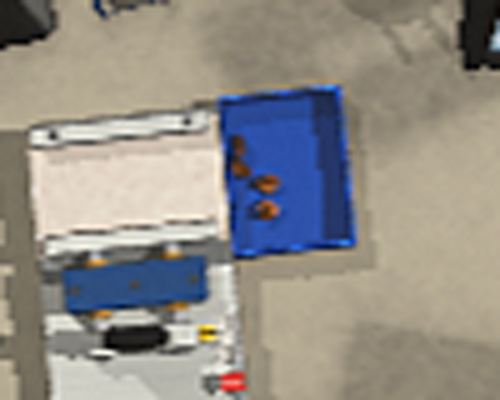

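All four chips are in the blue tray, at about (238,150), (240,170), (265,183) and (265,210), and the bed is clean. Now I set the scraper down.

Request:
apply_moves(dp=[[-2,-26,0],[0,0,25],[0,0,30],[0,0,25],[0,0,15]], angular=[[0,0,0.014],[0,0,0],[0,0,0],[0,0,0],[0,0,0]], claw=[1,1,1,1,1])

```text
time: 11.3
eef_pos: [0.4535, 0.2257, 0.0398]
tool_rot: [0.001, 0.979, 0.203, -0.001]
force: [0.6, -0.0, -0.1]
grip_width: 0.168
grip_force: 30.0
```

Request:
apply_moves(dp=[[0,0,10],[0,0,8],[0,0,0],[0,0,0]], angular=[[0,0,0],[0,0,0],[0,0,0],[0,0,0]], claw=[1,1,1,1])

```text
time: 11.63
eef_pos: [0.4549, 0.2272, 0.0245]
tool_rot: [-0.0, 0.979, 0.202, 0.0]
force: [-0.3, 0.1, -1.4]
grip_width: 0.167
grip_force: 30.0
```

```bash
python3 rel.py 0.45 0.235 0.0175 24
```

```text
t 11.6333 pos [0.4549 0.2272 0.0245] yaw 23.36 tilt [ 0.  0. -1.] F [-0.3  0.1 -1.4] w 0.1674421429839681 29.999047815799713
dp now-axes [-1.4 -9.1  7. ] angular [-0.    -0.    -0.011] dp after turn [-1.3 -9.1  7. ] q [ 0.02  0.63 -0.66  2.03  0.6   0.69 -2.2 ]
```

Request:
apply_moves(dp=[[-1,-5,0],[0,0,4],[0,0,2.6],[0,0,0],[0,0,0]], angular=[[0,0,0],[0,0,0],[0,0,0],[0,0,0],[0,0,0]], claw=[1,1,1,1,1])

```text
time: 12.05
eef_pos: [0.4522, 0.2318, 0.0181]
tool_rot: [-0.0, 0.979, 0.203, 0.001]
force: [-0.3, 1.6, 2.0]
grip_width: 0.17
grip_force: 30.0
```

```bash
python3 rel.py 0.45 0.235 0.0175 24
```

```text
t 12.05 pos [0.4522 0.2318 0.0181] yaw 23.38 tilt [ 0.001  0.001 -1.   ] F [-0.3  1.6  2. ] w 0.17019321456959327 29.999394714832306
dp now-axes [-0.7 -3.8  0.6] angular [-0.    -0.002 -0.011] dp after turn [-0.7 -3.8  0.6] q [-0.    0.64 -0.65  2.03  0.61  0.67 -2.22]
```

Request:
apply_moves(dp=[[0,0,0],[0,0,0],[0,0,0],[0,0,0],[0,0,0]], angular=[[0,0,0],[0,0,0],[0,0,0],[0,0,0],[0,0,0]], claw=[-0.2,-0.2,-0.2,-0.2,-0.2])

```text
time: 12.47
eef_pos: [0.4515, 0.231, 0.0175]
tool_rot: [0.0, 0.979, 0.202, -0.0]
force: [-0.7, -0.5, -0.7]
grip_width: 0.486
grip_force: 0.0
```

Request:
apply_moves(dp=[[0,0,0],[0,0,-10],[0,0,-20],[0,0,-30],[0,0,-30]], angular=[[0,0,0],[0,0,0],[0,0,0],[0,0,0],[0,0,0]], claw=[-0.2,-0.2,-0.2,-0.2,-0.2])

```text
time: 12.88
eef_pos: [0.4506, 0.2311, 0.1086]
tool_rot: [-0.0, 0.979, 0.203, -0.001]
force: [0.4, -0.0, 0.6]
grip_width: 0.596
grip_force: 0.0
```

Request:
apply_moves(dp=[[0,0,-30],[0,0,-15],[0,0,0]], angular=[[0,0,0],[0,0,0],[0,0,0]], claw=[-0.2,-0.2,-0.2])

```text
time: 13.13
eef_pos: [0.4538, 0.2328, 0.1569]
tool_rot: [-0.0, 0.979, 0.203, 0.004]
force: [0.4, 1.0, 0.4]
grip_width: 0.599
grip_force: 0.0
```

```bash
python3 rel.py 0.4823 0.052 0.15 96.1; python3 - <<'E'
from h import *
a=cap('side'); P=cloud(a); h=cv2.cvtColor(a['image'],cv2.COLOR_RGB2HSV)
for n,lo,hi in(('g',(45,90,40),(80,255,255)),('w',(8,80,80),(20,255,255))):
    m=(cv2.inRange(h,lo,hi)>0)&(np.linalg.norm(P[...,:2]-[.45,.235],axis=2)<.05); print(n,m.sum(),np.nanpercentile(P[m],[2,50,98],axis=0).round(3).tolist())
E
```

```text
t 13.1333 pos [0.4538 0.2328 0.1569] yaw 23.38 tilt [ 0.007  0.002 -1.   ] F [0.4 1.  0.4] w 0.5992189943069706 0.0
dp now-axes [-45.7 177.2   6.7] angular [ 0.005 -0.006 -1.269] dp after turn [-182.8    9.1    6.9] q [ 0.15  0.42 -0.83  1.96  0.39  0.92 -2.04]
g 99 [[0.426, 0.218, 0.004], [0.447, 0.239, 0.011], [0.477, 0.251, 0.014]]
w 262 [[0.433, 0.193, 0.018], [0.449, 0.237, 0.041], [0.47, 0.247, 0.241]]
```

Request:
apply_moves(dp=[[-7.7,29.5,0],[-7.7,29.5,0],[-7.7,29.5,0],[-7.7,29.5,0],[-7.7,29.5,0]], angular=[[0,0,0],[0,0,0],[0,0,0],[0,0,0],[0,0,0]], claw=[-0.2,-0.2,-0.2,-0.2,-0.2])

```text
time: 13.6
eef_pos: [0.4737, 0.0789, 0.1516]
tool_rot: [-0.0, 0.979, 0.203, -0.001]
force: [0.8, 0.2, -0.1]
grip_width: 0.6
grip_force: 0.0
```

Request:
apply_moves(dp=[[-7.7,29.5,0],[0,0,0],[0,0,0],[0,0,0],[0,0,0]], angular=[[0,0,0],[0,0,-0.115],[0,0,-0.115],[0,0,-0.115],[0,0,-0.115]], claw=[-0.2,-0.2,-0.2,-0.2,-0.2])

```text
time: 14.02
eef_pos: [0.4784, 0.0499, 0.1516]
tool_rot: [-0.0, 0.906, 0.423, -0.001]
force: [-0.4, -0.3, 0.4]
grip_width: 0.601
grip_force: 0.0
```

Request:
apply_moves(dp=[[0,0,0],[0,0,0],[0,0,0],[0,0,0],[0,0,0]], angular=[[0,0,-0.115],[0,0,-0.115],[0,0,-0.115],[0,0,-0.115],[0,0,-0.115]], claw=[-0.2,-0.2,-0.2,-0.2,-0.2])

```text
time: 14.43
eef_pos: [0.4784, 0.0502, 0.1516]
tool_rot: [-0.001, 0.749, 0.663, -0.001]
force: [-0.8, 0.8, -0.8]
grip_width: 0.598
grip_force: 0.0
```

Request:
apply_moves(dp=[[0,0,0],[0,0,0],[0,0,0],[0,0,0]], angular=[[0,0,-0.115],[0,0,-0.115],[0,0,0],[0,0,0]], claw=[-0.2,-0.2,-0.2,-0.2])

```text
time: 14.77
eef_pos: [0.4786, 0.0504, 0.1518]
tool_rot: [-0.001, 0.671, 0.741, -0.0]
force: [0.0, 1.0, -0.3]
grip_width: 0.599
grip_force: 0.0
```

```bash
python3 rel.py 0.481 0.051 0.057 96.1
```

```text
t 14.7667 pos [0.4786 0.0504 0.1518] yaw 95.66 tilt [-0.002  0.001 -1.   ] F [ 0.   1.  -0.3] w 0.5988069025663038 0.0
dp now-axes [ 0.3  2.6 94.8] angular [-0.002 -0.001 -0.008] dp after turn [ 0.4  2.5 94.8] q [ 0.73  0.49 -1.09  2.02  0.54  0.96 -0.54]
```

Request:
apply_moves(dp=[[0,2.5,10],[0,0,20],[0,0,20],[0,0,15],[0,0,0]], angular=[[0,0,-0.008],[0,0,0],[0,0,0],[0,0,0],[0,0,0]], claw=[-0.2,-0.2,-0.2,-0.2,-0.2])

```text
time: 15.18
eef_pos: [0.4795, 0.0501, 0.0844]
tool_rot: [-0.002, 0.668, 0.744, -0.002]
force: [-1.5, -0.2, -0.4]
grip_width: 0.601
grip_force: 0.0
```

Request:
apply_moves(dp=[[0,0,15],[0,0,12],[0,0,0],[0,0,0]], angular=[[0,0,0],[0,0,0],[0,0,0],[0,0,0]], claw=[-0.2,-0.2,-0.2,-0.2])

```text
time: 15.52
eef_pos: [0.4815, 0.0508, 0.0604]
tool_rot: [-0.0, 0.667, 0.745, -0.0]
force: [-0.3, 0.6, -0.1]
grip_width: 0.597
grip_force: 0.0
```

```bash
python3 rel.py 0.481 0.051 0.057 96.1;  python3 - <<'E'
from h import *
a=cap('side'); b=cap('top')
A=cv2.resize(a['image'][200:280,210:310],None,fx=4,fy=5,interpolation=cv2.INTER_CUBIC)
B=cv2.resize(b['image'][180:260,200:300],None,fx=4,fy=5,interpolation=cv2.INTER_CUBIC)
cv2.imwrite('pics/s7.png',np.hstack([A,B])[:,:,::-1])
E
```

```text
t 15.5167 pos [0.4815 0.0508 0.0604] yaw 96.3 tilt [-0.001 -0.    -1.   ] F [-0.3  0.6 -0.1] w 0.5973055520927812 0.0
dp now-axes [ 0.2 -0.4  3.4] angular [-0.001 -0.     0.003] dp after turn [ 0.2 -0.4  3.4] q [ 0.59  0.63 -0.94  2.07  0.72  0.81 -0.67]
```

View pics/s7.png

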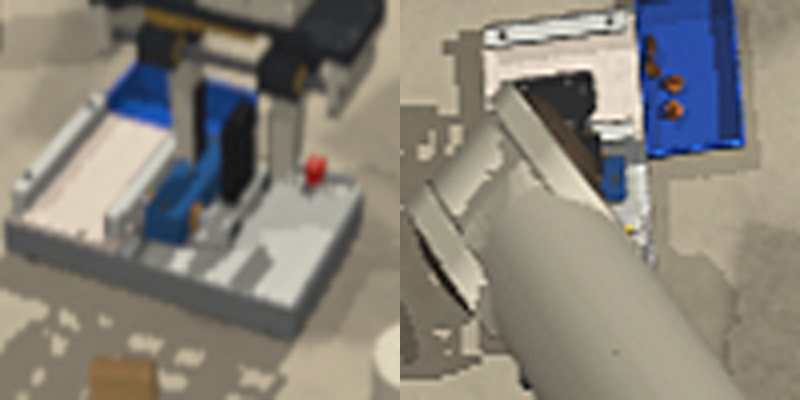

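The side panel shows the open fingers on both sides of the black grip, with the rider at (315,165) and the pointer hidden behind the near finger. I'll hold slightly further left and higher so the pointer stays in view, and measure the needed pull from the first pictures.

Request:
apply_moves(dp=[[8,0,-4],[0,0,0],[0,0,0],[0,0,0],[0,0,0]], angular=[[0,0,0],[0,0,0],[0,0,0],[0,0,0],[0,0,0]], claw=[-0.2,1,1,1,1], grip_force=30)

```text
time: 16.03
eef_pos: [0.4811, 0.0585, 0.0648]
tool_rot: [0.0, 0.667, 0.745, -0.0]
force: [0.1, 0.2, -0.5]
grip_width: 0.358
grip_force: 0.0
```

Request:
apply_moves(dp=[[0,0,0],[0,0,0],[0,0,0],[0,0,0]], angular=[[0,0,0],[0,0,0],[0,0,0],[0,0,0]], claw=[1,1,1,1])

```text
time: 16.37
eef_pos: [0.4797, 0.0583, 0.0644]
tool_rot: [-0.001, 0.667, 0.745, -0.001]
force: [-4.7, -0.5, 4.5]
grip_width: 0.15
grip_force: 30.0
```

```bash
python3 rel.py 0.48 0.058 0.064 96.1; cat > pr.py <<'E'
from h import *
R=np.array([[.9943,-.1064],[.1064,.9943]])
def cen(img,roi,lo,hi,hue):
    x0,y0,x1,y1=roi; f=img[y0:y1,x0:x1].astype(float)
    if hue=='red': w=f[...,0]-np.maximum(f[...,1],f[...,2])
    else: w=np.minimum(f[...,0],f[...,1])-f[...,2]
    w=np.clip(w-lo,0,None); v,u=np.mgrid[y0:y1,x0:x1]
    return np.array([(w*u).sum(),(w*v).sum()])/max(w.sum(),1e-9),w.sum(),(w>0).sum()
def jig(c,uv,z): return ((plane(c,uv,z)[0,:2]-[.537,.0579])@R*1000).round(1)
E
python3 - <<'E'
from pr import *
t=cv2.imread('pics/t0.png')[:,:,::-1]; s=cv2.imread('pics/s0.png')[:,:,::-1]; b=load('top'); a=load('side')
for lo in(20,40,60):
    for n,roi,h in(('ptr',(251,222,262,231),'yel'),('rider',(255,231,268,241),'red')):
        c,W,k=cen(t,roi,lo,0,h); print('top',lo,n,c.round(2),k,jig(b,c,.04))
    for n,roi,h in(('ptr',(273,229,281,237),'yel'),('rider',(283,228,296,240),'red')):
        c,W,k=cen(s,roi,lo,0,h); print('side',lo,n,c.round(2),k,jig(a,c,.038))
print(t[222:231,251:262,2].tolist())
P=cloud(a); print(P[230:236,274:280,2].round(3))
E
```

```text
t 16.3667 pos [0.4797 0.0583 0.0644] yaw 96.3 tilt [-0.002 -0.001 -1.   ] F [-4.7 -0.5  4.5] w 0.14973651198286575 29.997606575489044
dp now-axes [-0.3  0.3  0.4] angular [-0.002  0.001  0.004] dp after turn [-0.3  0.3  0.4] q [ 0.58  0.62 -0.95  2.07  0.71  0.82 -0.68]
top 20 ptr [255.93 226.08] 15 [-54.9 -44. ]
top 20 rider [261.2  235.91] 22 [-89.4 -58.4]
side 20 ptr [277.12 231.94] 18 [-59.9 -49.3]
side 20 rider [288.3  233.31] 40 [-92.5 -55. ]
top 40 ptr [255.91 226.1 ] 10 [-55.  -43.9]
top 40 rider [261.16 235.95] 19 [-89.5 -58.2]
side 40 ptr [277.   232.27] 2 [-60.3 -47.5]
side 40 rider [288.3  233.31] 32 [-92.5 -55. ]
top 60 ptr [255.95 226.14] 7 [-55.1 -44. ]
top 60 rider [261.12 236.  ] 18 [-89.7 -58.1]
side 60 ptr [277. 232.] 1 [-59.7 -48.9]
side 60 rider [288.31 233.3 ] 26 [-92.5 -55.1]
[[182, 176, 184, 181, 179, 180, 179, 179, 180, 203, 206], [187, 173, 183, 181, 184, 187, 188, 191, 191, 160, 168], [138, 129, 164, 189, 198, 199, 201, 194, 213, 172, 174], [216, 211, 222, 158, 67, 74, 106, 195, 231, 175, 172], [204, 203, 222, 154, 18, 22, 32, 127, 169, 201, 192], [208, 207, 231, 165, 30, 46, 91, 168, 214, 227, 194], [227, 229, 231, 166, 105, 128, 138, 144, 198, 231, 197], [88, 88, 101, 152, 181, 181, 159, 170, 181, 150, 139], [108, 120, 160, 183, 186, 184, 189, 194, 214, 180, 135]]
[[0.003 0.033 0.035 0.079 0.083 0.083]
 [0.058 0.03  0.031 0.076 0.08  0.081]
 [0.046 0.046 0.048 0.074 0.077 0.077]
 [0.046 0.044 0.044 0.072 0.073 0.071]
 [0.047 0.047 0.044 0.068 0.072 0.071]
 [0.046 0.044 0.043 0.064 0.067 0.068]]
```

Request:
apply_moves(dp=[[0,-5,0],[0,-8,0],[0,-8,0],[0,-8,0],[0,0,0]], angular=[[0,0,0],[0,0,0],[0,0,0],[0,0,0],[0,0,0]], claw=[1,1,1,1,1])

```text
time: 16.78
eef_pos: [0.4528, 0.0553, 0.0645]
tool_rot: [0.001, 0.667, 0.745, 0.001]
force: [7.9, 2.0, -14.8]
grip_width: 0.149
grip_force: 30.0
```

Request:
apply_moves(dp=[[0,0,0],[0,0,0]], angular=[[0,0,0],[0,0,0]], claw=[1,1])

```text
time: 16.95
eef_pos: [0.4539, 0.0554, 0.0645]
tool_rot: [0.001, 0.667, 0.745, 0.002]
force: [8.2, 1.1, -13.4]
grip_width: 0.15
grip_force: 30.0
```

```bash
python3 rel.py 0.4797 0.0583 0.0644 96.1;  python3 - <<'E'
from h import *
a=cap('side'); b=cap('top')
A=cv2.resize(a['image'][215:255,260:310],None,fx=8,fy=8,interpolation=cv2.INTER_CUBIC)
B=cv2.resize(b['image'][215:255,230:280],None,fx=8,fy=8,interpolation=cv2.INTER_CUBIC)
cv2.imwrite('pics/s8.png',np.hstack([A,B])[:,:,::-1])
E
```

```text
t 16.95 pos [0.4539 0.0554 0.0645] yaw 96.27 tilt [ 0.003  0.002 -1.   ] F [  8.2   1.1 -13.4] w 0.14982449908826928 30.014491081237793
dp now-axes [ 0.  26.   0.1] angular [ 0.004 -0.001  0.003] dp after turn [ 0.1 26.   0.1] q [ 0.61  0.58 -0.96  2.13  0.7   0.78 -0.69]
```

View pics/s8.png

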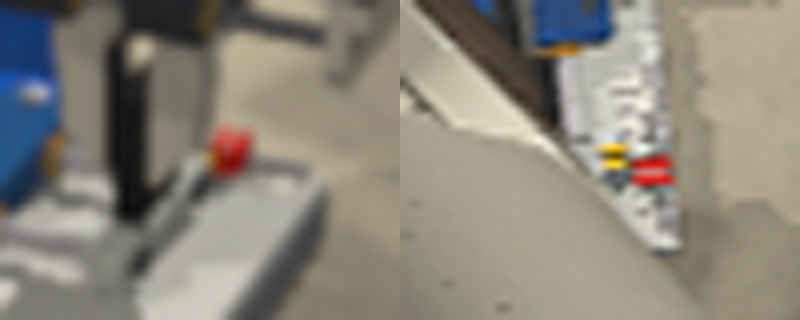

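The top panel on the right now shows both the yellow pointer at (614,157) and the rider with its white line at (653,171), so I can measure directly.

```bash
cat > m.py <<'E'
from pr import *
import sys
if len(sys.argv)>1: cap('top'); cap('top')
b=load('top'); t=b['image']
for lo in(30,50,70):
    c,W,k=cen(t,(303-0 and 303-0,0,0,0) if 0 else (302-0,0,0,0),lo,0,'yel') if 0 else cen(t,(253,228,261,242),lo,0,'yel')
    d,V,l=cen(t,(258,230,268,242),lo+20,0,'red'); p=jig(b,c,.04); r=jig(b,d,.04); print(lo,c.round(2),k,p,d.round(2),l,r,'remaining',(p-r)[0].round(2))
E
sed -i '/if 0 else cen/s/.*/    c,W,k=cen(t,(252,228,259,242),lo,0,"yel")/' m.py; python3 m.py
```

```text
30 [256.42 234.02] 10 [-81.5 -43.1] [261.12 236.04] 18 [-89.8 -58.1] remaining 8.3
50 [256.39 234.03] 10 [-81.5 -43. ] [261.1  236.09] 13 [-89.9 -58. ] remaining 8.4
70 [256.37 234.03] 5 [-81.5 -42.9] [261.13 236.11] 10 [-90.  -58.1] remaining 8.5
```

Request:
apply_moves(dp=[[0,-4,0],[0,-4,0],[0,0,0],[0,0,0],[0,0,0]], angular=[[0,0,0],[0,0,0],[0,0,0],[0,0,0],[0,0,0]], claw=[1,1,1,1,1])

```text
time: 17.47
eef_pos: [0.4464, 0.0546, 0.0645]
tool_rot: [0.001, 0.667, 0.745, 0.002]
force: [9.1, 0.6, -14.9]
grip_width: 0.15
grip_force: 30.0
```

```bash
python3 m.py 1; python3 rel.py 0.4797 0.0583 0.0644 96.1; python3 - <<'E'
from h import *
b=load('top'); print(b['image'][232:241,253:267].astype(int)[...,0].tolist()); print(b['image'][232:241,253:267].astype(int)[...,1].tolist())
E
```

```text
30 [256.85 236.09] 11 [-88.5 -43.8] [261.16 236.04] 18 [-89.8 -58.2] remaining 1.3
50 [256.93 236.14] 8 [-88.7 -44.1] [261.16 236.09] 13 [-89.9 -58.2] remaining 1.2
70 [256.94 236.2 ] 6 [-88.9 -44.1] [261.21 236.11] 10 [-90.1 -58.4] remaining 1.2
t 17.5667 pos [0.4464 0.0547 0.0645] yaw 96.27 tilt [ 0.004  0.002 -1.   ] F [  8.5   1.  -14.7] w 0.14889858640872133 30.010923743247986
dp now-axes [-0.  33.5  0.2] angular [ 0.004 -0.002  0.003] dp after turn [ 0.1 33.5  0.1] q [ 0.62  0.57 -0.97  2.15  0.7   0.77 -0.7 ]
[[177, 202, 212, 211, 184, 202, 206, 135, 113, 177, 157, 135, 154, 154], [169, 204, 215, 212, 216, 230, 237, 238, 190, 174, 152, 134, 157, 155], [103, 170, 204, 208, 182, 210, 219, 173, 138, 152, 153, 146, 151, 151], [192, 194, 203, 209, 237, 176, 152, 197, 196, 202, 181, 152, 150, 150], [186, 199, 160, 102, 113, 74, 147, 203, 201, 206, 158, 129, 151, 151], [179, 207, 196, 210, 244, 206, 203, 222, 214, 216, 205, 170, 148, 151], [158, 193, 174, 103, 89, 167, 170, 115, 93, 122, 132, 137, 149, 152], [135, 132, 166, 184, 182, 199, 176, 184, 159, 112, 150, 157, 146, 146], [150, 129, 163, 188, 183, 198, 205, 211, 161, 108, 138, 149, 146, 143]]
[[175, 200, 211, 211, 182, 197, 202, 132, 111, 175, 153, 128, 145, 145], [170, 204, 214, 213, 216, 228, 236, 241, 196, 181, 155, 130, 149, 147], [104, 171, 207, 212, 187, 214, 218, 157, 98, 87, 99, 129, 145, 142], [191, 196, 185, 175, 207, 154, 41, 31, 25, 26, 54, 119, 145, 142], [185, 201, 153, 78, 91, 67, 82, 120, 122, 123, 96, 123, 148, 143], [178, 210, 182, 167, 200, 174, 89, 35, 35, 36, 36, 109, 145, 143], [155, 194, 170, 96, 84, 171, 156, 88, 78, 117, 132, 135, 142, 143], [128, 129, 168, 188, 185, 199, 176, 187, 164, 114, 154, 154, 137, 137], [144, 122, 162, 188, 183, 195, 201, 209, 159, 106, 136, 142, 135, 133]]
```

Request:
apply_moves(dp=[[0,-1.2,0],[0,0,0],[0,0,0],[0,0,0]], angular=[[0,0,0],[0,0,0],[0,0,0],[0,0,0]], claw=[1,1,1,1])

```text
time: 17.9
eef_pos: [0.4453, 0.0545, 0.0645]
tool_rot: [0.001, 0.667, 0.745, 0.002]
force: [9.3, 0.9, -15.4]
grip_width: 0.155
grip_force: 30.0
```

```bash
python3 m.py 1; python3 rel.py 0.4797 0.0583 0.0644 96.1; python3 - <<'E'
from h import *
a=cap('side'); P=cloud(a); h=cv2.cvtColor(a['image'],cv2.COLOR_RGB2HSV)
m=(cv2.inRange(h,(45,90,40),(80,255,255))>0)&(np.linalg.norm(P[...,:2]-[.45,.235],axis=2)<.06); print(m.sum(),np.nanmedian(P[m],0))
m=(cv2.inRange(h,(8,80,80),(20,255,255))>0)&(np.linalg.norm(P[...,:2]-[.45,.24],axis=2)<.04); print(m.sum(),np.nanmedian(P[m],0))
E
```

```text
30 [256.77 236.62] 13 [-90.2 -43.4] [261.15 236.05] 18 [-89.8 -58.2] remaining -0.4
50 [256.73 236.69] 8 [-90.5 -43.3] [261.14 236.09] 13 [-90.  -58.1] remaining -0.5
70 [256.72 236.66] 6 [-90.4 -43.3] [261.19 236.13] 10 [-90.1 -58.3] remaining -0.3
t 18.0 pos [0.4453 0.0545 0.0645] yaw 96.27 tilt [ 0.004  0.002 -1.   ] F [  9.3   0.6 -14.6] w 0.1539559076364875 30.010814666748047
dp now-axes [ 0.  34.6  0.2] angular [ 0.004 -0.002  0.003] dp after turn [ 0.1 34.6  0.1] q [ 0.62  0.57 -0.97  2.15  0.7   0.76 -0.7 ]
97 [0.44756557 0.23937945 0.01094285]
252 [0.44989376 0.23725671 0.03834875]
```

```bash
python3 -c "
from cell import env
print(env.close_job())"
```

```text
the job is handed in; nothing more can be done
None
```

I swept the four chips into the tray with the scraper, stood it upright and clear of the clamp, and handed in still holding the grip, with the pointer within about 0.5 mm of the rider's line by the top camera at about 18 s of the 58 s.

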